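# Gauge the right bottle stopper

## Task

Three orange bottle stoppers with equal knobs but different body widths stand on the lab bench. Pick out the one that passes between the green go jaws of the slot gauge but is stopped by the red no-go jaws below them: lower it upright into the gauge until it rests on the red jaws, then lift it out and stand it upright in the white tray beside the gauge. Leave the other two stoppers standing where they are.

Things in the scene. Friction and masses are not known exactly. Their poses are not given: they have to be found in the camera images.
- gauge: Fixed slot gauge and tray. Origin at bench level under gauge centre; x along slot, y across it to the tray, z up. Jaws 90 mm long, open ends, 96 mm overall in y. Green go jaws 48 mm apart, z 28-61 mm (top 8 mm bevelled, 64 mm wide at the mouth); red no-go jaws below, 29 mm apart, top at z 28 mm. White tray centred x=0, y=127.5 mm, outside 140 x 145 mm, wall 4 mm, floor z 12 mm, rim z 32 mm.
- stopper_a: Orange plastic stopper, body a cylinder 24 mm in diameter and 42 mm tall, with a plain knob on top, 14 mm in diameter and 30 mm tall (from 42 to 72 mm above the underside), to grip from above. Rigid, round, standing loose on the bench. Origin at the centre of its underside, z up along its axis.
- stopper_b: Orange plastic stopper, body a cylinder 40 mm in diameter and 42 mm tall, with a plain knob on top, 14 mm in diameter and 30 mm tall (from 42 to 72 mm above the underside), to grip from above. Rigid, round, standing loose on the bench. Origin at the centre of its underside, z up along its axis.
- stopper_c: Orange plastic stopper, body a cylinder 58 mm in diameter and 42 mm tall, with a plain knob on top, 14 mm in diameter and 30 mm tall (from 42 to 72 mm above the underside), to grip from above. Rigid, round, standing loose on the bench. Origin at the centre of its underside, z up along its axis.
Things that resemble listed ones, but are neither listed nor needed, are in the scene too. What is shaped like the stopper_b but black is not meant.

How it is judged:
On the way:
1. the 40 mm stopper is down between the go jaws, upright, and on the no-go jaws (underside within 8 mm of their top) (z of stopper_b in the frame of gauge between 0.018 and 0.036 m and y of stopper_b in the frame of gauge between -0.015 and 0.015 m and x of stopper_b in the frame of gauge between -0.04 and 0.04 m and angle between stopper_b's own z axis and vertical below 0.25 rad), for 0.2 s.
At the end, for the whole second after the job is handed in: The 40 mm stopper, after its trial in the gauge, stands upright (within 11 degrees) and at rest on the tray's floor (underside less than 10 mm above it), anywhere inside the tray; the 24 mm and 58 mm stoppers still stand upright within 30 mm of where they started (x of stopper_b in the frame of gauge between -0.06 and 0.06 m and y of stopper_b in the frame of gauge between 0.065 and 0.19 m and z of stopper_b in the frame of gauge below 0.022 m and angle between each of stopper_b, stopper_a, stopper_c's own z axis and vertical below 0.2 rad and linear speed of stopper_b below 0.02 m/s and distance of each of stopper_a, stopper_c from where it was at the start of the episode below 0.03 m); the robot touches nothing.
It fails at once if the 24 mm or the 58 mm stopper is lifted, or shifted more than 30 mm from where it stood (distance of any of stopper_a, stopper_c from where it was at the start of the episode above 0.03 m).
It also fails if it takes over 56 s, if anything falls off the work surface, if the arm or the gripper's body presses on something with over 40 N, if the wrist force passes 120 N, or if a joint passes its speed limit or range.

## Robot

A 6-joint arm with a two-finger parallel gripper is mounted at the origin on the work surface. World frame = base frame: x ahead of the robot, y to its left, z up, the work surface at z = 0. Lengths are in m, angles in rad, forces in N, time in s.
With the tool pointing down it reaches from about 0.3 to 0.875 m from the base axis. Payload 6.4 kg.
Tool frame: the origin (TCP) lies at the very end of the fingers, on their centre line; the grasp point (between the pads) lies 19 mm behind it (hold_point_z is the distance from the TCP to the grasp point, in m); z points along the fingers, y is the line along which they close (so a half turn about z gives the same grasp; the last joint's range is limited). The gripper opens to 88 mm and grips with 3 to 60 N. Pads are 18 mm wide; open, the fingers measure 123 mm over their backs; the gripper's body (75 mm by 187 mm) begins 45 mm behind the grasp point.
Start: joints at [-1.385, 0.181, 1.607, -0, 1.354, -0.206], TCP at [0.22, -0.531, 0.239] pointing down, gripper open.
Joint ranges: [-2.99, 2.99], [-0.89, 2.07], [0.3, 2.58], [-1.14, 4.28], [0, 2.63], [-3.12, 3.12]. Speed limits (rad/s): [2.57, 2.57, 3.01, 3.14, 3.14, 3.14].

## Interface

Orientations are given as a unit quaternion [x, y, z, w].
In Python, from plant import * gives the robot as it stands.
- The arm moves only by the tool play_rows, never from a script. Its argument "motion" is a list of rows, each a list of 7 numbers: the shift along the tool's x, y, z scaled (see below), then the turn, a rotation vector about the tool's x, y, z scaled (see below), then the gripper's target within -1 to 1 (fully open at 1, half-way at 0, shut at -1). A call has exactly 5 rows; each row is the pose to reach, as a shift and turn from the pose commanded when the call began, along the tool's axes at that moment; what a row does not reach only later rows make up. The controller multiplies each number of a shift by 15 cm and each number of a turn by 2 rad. A row lasts 1/12 s, in which the tool goes at most 41.7 mm and 7.16 degrees, less where a joint would pass 70% of its speed; a pose out of reach is approached as far as the arm can. A call with a number of a shift or a turn outside -1 to 1 is refused whole. A call with a gripper value outside its range is refused whole. The fingers move at their own pace and stop on an object; "squeeze" is the grip in N (left out, the last holds). Time passes only in rows, so rows that repeat a pose let the fingers close, or fill a call up. It gives the time, the measured TCP pose, the force, the opening and the grip force at its end, in the units of the state.
- sense(): the state, without advancing time (a new reading comes with each control period).
- camera(name): name is "scene" or "top" or "wrist"; returns a dict with "image" (384x512x3 uint8, red, green, blue), "range_z" (384x512 float32, m along the optical axis (not along the pixel's ray), 0 where there is no reading), "fovy" (degrees; the focal length in pixels is half the picture's height over the tangent of half this angle, whatever the lens; pixels are square), "cx", "cy" (the principal point, pixels), "rvec" (rotation vector, rad) and "tvec" (3), from world to camera coordinates, as OpenCV has them; the wrist camera has in their place "mount" (4x4, takes a point from camera to tool coordinates, whose origin is the TCP and whose axes are the flange's). Camera axes: x right, y down, z forward; pixel columns grow to the right and rows downward; lengths in m; the calibration is good to about 2 mm. The wrist camera is an equidistant fisheye: a pixel r from the principal point sees the ray r / f radians off the axis. A picture is of the moment at which its call begins: read the wrist's pose just before it.
- close_job(): hands the job in; it is judged then, once.
Trained networks look in a picture, given as the dict that the camera call returned (one of the last four; its "shot" number tells which), for a name from the list of things; names that differ only in an ending like _2 or _b are one class to them, and where a whole thing is asked for, a point or a joint stands for the part that bears it (a point fixed in the world has none). Each returns a list of dicts, best first, with "p" (0 to 1); they miss things now and then, are a little off and sometimes report something else, mostly with a low value. They report only what shows in the picture. A call takes as long as a camera call. They do not tell look-alikes from the thing itself.
- find_in(picture, query): "point" ([x, y, z] in m, in the coordinates of the camera as it stood for that picture, good to about 4 mm: the middle of the surface that is visible of it).
- landmark_of(picture, query): "point" ([x, y, z] in m, in the coordinates of the camera as it stood for that picture, good to about 4 mm: a listed point, or the origin of a listed thing).
The state is a dict: "time_s": time; "q": joint angles; "qd": joint speeds; "joint_efforts": joint torques, N m; "tool_pos": TCP position; "ee_rot": TCP orientation; "force": force on the tool from outside, world axes, zero at the start; "wrist_torque": the same for the moment, N m; "opening": finger opening in m; "gripper_force": force on a finger pad.
Only numpy, scipy, OpenCV 4.12 (cv2) and the standard library are available. Lean on these libraries where they do the work, as an engineer would, in place of code of your own. Each camera call takes 0.05 s, during which the arm holds its last target. There are 200 camera calls.

## Working session

There is one attempt and no reset: what is moved stays moved. The work goes in short steps, Python scripts to look and compute and a tool call to move; the robot and the scene stay as the last step left them, time stands still between calls to the robot, and variables do not carry over. Pictures are saved under pics/ and viewed, at most 10 in all, crops included, and the job is handed in when it is done.

Besides the shell and the picture viewer there is one more tool, called as name([rows], argument=value, ...), one row to a line, values as JSON. play_rows: Moves the arm, as the interface text tells. Shifts and turns lie within -1 to 1; 1 stands for 15 cm of shift or 2 rad of turn. Its arguments: {"type":"object","properties":{"motion":{"type":"array"},"squeeze":{"type":"number"}},"required":["motion"]}

```bash
mkdir -p pics; cat > h.py <<'E'
from plant import *
import numpy as np, cv2
from scipy.spatial.transform import Rotation as R
def w(c,p):
    return R.from_rotvec(np.ravel(c["rvec"])).inv().apply(np.asarray(p)-np.ravel(c["tvec"]))
def cloud(c):
    z=c["range_z"]; f=192/np.tan(np.radians(c["fovy"])/2)
    v,u=np.mgrid[:384,:512]
    P=np.stack([(u-c["cx"])/f*z,(v-c["cy"])/f*z,z],-1)
    return w(c,P.reshape(-1,3)).reshape(384,512,3)
E
python3 - <<'E'
from h import *
ims=[]
for n in("top","scene"):
    c=camera(n); ims.append(c["image"][...,::-1]); np.save(n+"_cloud.npy",cloud(c)); np.save(n+"_im.npy",c["image"])
    for q in("gauge","stopper_a","stopper_b","stopper_c"):
        for fn in (landmark_of,):
            for d in fn(c,q): print(n,q,round(d["p"],2),w(c,d["point"]).round(3))
    cv2.imwrite(f"pics/{n}.png",ims[-1])
s=sense();print(s["time_s"],s["tool_pos"],s["ee_rot"])
E
```

```text
top gauge 0.77 [ 0.523 -0.225  0.002]
top stopper_a 0.89 [ 0.584  0.299 -0.001]
top stopper_a 0.69 [0.493 0.322 0.002]
top stopper_a 0.68 [0.431 0.115 0.002]
top stopper_a 0.58 [0.407 0.315 0.001]
top stopper_a 0.56 [ 0.599  0.135 -0.001]
top stopper_a 0.56 [ 0.486  0.404 -0.   ]
top stopper_b 0.89 [ 0.584  0.299 -0.001]
top stopper_b 0.69 [0.493 0.322 0.002]
top stopper_b 0.68 [0.431 0.115 0.002]
top stopper_b 0.58 [0.407 0.315 0.001]
top stopper_b 0.56 [ 0.599  0.135 -0.001]
top stopper_b 0.56 [ 0.486  0.404 -0.   ]
top stopper_c 0.89 [ 0.584  0.299 -0.001]
top stopper_c 0.69 [0.493 0.322 0.002]
top stopper_c 0.68 [0.431 0.115 0.002]
top stopper_c 0.58 [0.407 0.315 0.001]
top stopper_c 0.56 [ 0.599  0.135 -0.001]
top stopper_c 0.56 [ 0.486  0.404 -0.   ]
scene gauge 0.62 [ 0.527 -0.225 -0.001]
scene stopper_a 0.96 [ 0.404  0.311 -0.002]
scene stopper_a 0.91 [ 0.6    0.127 -0.002]
scene stopper_a 0.86 [0.48  0.405 0.003]
scene stopper_a 0.78 [0.428 0.116 0.   ]
scene stopper_a 0.78 [0.577 0.297 0.001]
scene stopper_a 0.76 [ 0.489  0.316 -0.001]
scene stopper_b 0.96 [ 0.404  0.311 -0.002]
scene stopper_b 0.91 [ 0.6    0.127 -0.002]
scene stopper_b 0.86 [0.48  0.405 0.003]
scene stopper_b 0.78 [0.428 0.116 0.   ]
scene stopper_b 0.78 [0.577 0.297 0.001]
scene stopper_b 0.76 [ 0.489  0.316 -0.001]
scene stopper_c 0.96 [ 0.404  0.311 -0.002]
scene stopper_c 0.91 [ 0.6    0.127 -0.002]
scene stopper_c 0.86 [0.48  0.405 0.003]
scene stopper_c 0.78 [0.428 0.116 0.   ]
scene stopper_c 0.78 [0.577 0.297 0.001]
scene stopper_c 0.76 [ 0.489  0.316 -0.001]
0.5 [ 0.21958334 -0.53139366  0.23868093] [ 9.80870867e-01  1.94659547e-01  8.61445825e-06 -5.95609553e-05]
```

View pics/top.png

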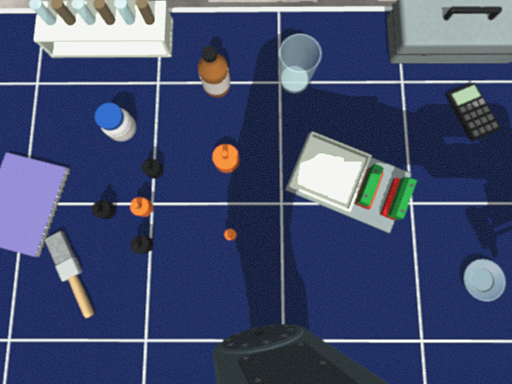

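View pics/scene.png

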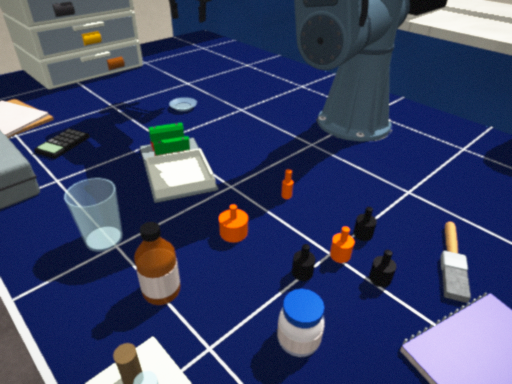

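The top view shows the orange stoppers at (225,157) wide, (141,206) medium with three black look-alikes around it, and (230,234) narrow. The gauge and tray are at (350,180), with the green jaws on the right. The medium stopper is the target, so next I'll get its exact position and the gauge's yaw.

```bash
cat >> h.py <<'E'
def gauge_fit(P,im):
    hsv=cv2.cvtColor(im,cv2.COLOR_RGB2HSV)
    reg=(np.hypot(P[...,0]-.54,P[...,1]+.19)<.2)
    g=reg&(hsv[...,0]>45)&(hsv[...,0]<75)&(hsv[...,1]>120)&(P[...,2]>.053)
    return P[g]
E
python3 - <<'E'
from h import *
for n in("top","scene"):
    P=np.load(n+"_cloud.npy");im=np.load(n+"_im.npy")
    hsv=cv2.cvtColor(im,cv2.COLOR_RGB2HSV)
    o=(hsv[...,0]<14)&(hsv[...,1]>150)&(hsv[...,2]>120)
    for nm,c in (("a",(.43,.115)),("b",(.487,.319)),("c",(.6,.13))):
        m=o&(np.hypot(P[...,0]-c[0],P[...,1]-c[1])<.04)
        k=m&(P[...,2]>.062)
        b=P[m&(P[...,2]>.035)&(P[...,2]<.048)]
        print(n,nm,m.sum(),k.sum(),P[k].mean(0).round(4),b.min(0).round(3),b.max(0).round(3))
    G=gauge_fit(P,im)[:,:2].astype(np.float32)
    r=cv2.minAreaRect(G*1000);print(n,"green",len(G),G.mean(0),r)
    reg=(np.hypot(P[...,0]-.54,P[...,1]+.19)<.2)&(P[...,2]>.004)
    r=cv2.minAreaRect(P[reg][:,:2].astype(np.float32)*1000);print("all",r,cv2.boxPoints(r).round(0).tolist())
E
```

```text
top a 95 31 [0.4294 0.1164 0.072 ] [0.418 0.107 0.036] [0.44  0.127 0.046]
top b 205 17 [0.4917 0.3143 0.0699] [0.473 0.298 0.036] [0.511 0.337 0.047]
top c 254 18 [0.6025 0.1296 0.0697] [0.574 0.101 0.035] [0.632 0.156 0.045]
top green 886 [ 0.51934224 -0.22640939] ((521.9537963867188, -225.46682739257812), (97.43696594238281, 90.63671112060547), 67.09284973144531)
all ((537.0372924804688, -179.6576385498047), (359.1021728515625, 324.60693359375), 19.679443359375) [[313.0, -87.0], [423.0, -393.0], [761.0, -272.0], [651.0, 34.0]]
scene a 226 32 [0.431  0.1183 0.0679] [0.418 0.104 0.035] [0.442 0.129 0.048]
scene b 430 31 [0.4942 0.3185 0.0672] [0.472 0.297 0.035] [0.511 0.336 0.048]
scene c 553 33 [0.605  0.1318 0.0672] [0.572 0.1   0.035] [0.631 0.157 0.048]
scene green 391 [ 0.52429    -0.22265826] ((521.6939697265625, -227.14889526367188), (104.75634765625, 89.47879791259766), 66.73020935058594)
all ((552.3367309570312, -155.34515380859375), (261.0859375, 149.70187377929688), 67.00576782226562) [[432.0, -246.0], [570.0, -305.0], [672.0, -64.0], [534.0, -6.0]]
```

play_rows([
  [0.768,-0.907,0,0,0,0,0],
  [0.768,-0.907,0,0,0,0,0],
  [0.768,-0.907,0,0,0,0,0],
  [0.768,-0.907,0,0,0,0,0],
  [0.768,-0.907,0,0,0,0,0],
], squeeze=30)

```text
time_s: 0.92
tool_pos: [0.2751, -0.357, 0.2383]
ee_rot: [0.981, 0.196, 0.0, -0.001]
force: [-0.6, -0.7, -0.2]
opening: 0.057
gripper_force: 0.0
```

play_rows([
  [0.768,-0.907,0,0,0,0,0],
  [0.768,-0.907,0,0,0,0,0],
  [0.768,-0.907,0,0,0,0,0],
  [0.768,-0.907,0,0,0,0,0],
  [0.768,-0.907,0,0,0,0,0],
])

```text
time_s: 1.33
tool_pos: [0.3294, -0.1881, 0.2388]
ee_rot: [0.981, 0.196, 0.001, -0.0]
force: [0.5, -0.7, -1.1]
opening: 0.0443
gripper_force: 0.0
```

play_rows([
  [0.768,-0.907,0,0,0,0,0],
  [0.768,-0.907,0,0,0,0,0],
  [0.768,-0.907,0,0,0,0,0],
  [0.768,-0.907,0,0,0,0,0],
  [0.768,-0.907,0,0,0,0,0],
])

```text
time_s: 1.75
tool_pos: [0.3841, -0.018, 0.2392]
ee_rot: [0.98, 0.197, 0.001, -0.0]
force: [0.3, -0.2, -0.3]
opening: 0.0444
gripper_force: 0.0
```

play_rows([
  [0.768,-0.907,0,0,0,0,0],
  [0.768,-0.907,0,0,0,0,0],
  [0.768,-0.907,0,0,0,0,0],
  [0.768,-0.907,0,0,0,0,0],
  [0.768,-0.907,0,0,0,0,0],
])

```text
time_s: 2.17
tool_pos: [0.4389, 0.1518, 0.2391]
ee_rot: [0.981, 0.196, 0.001, -0.001]
force: [-1.0, 0.5, 0.4]
opening: 0.0443
gripper_force: 0.0
```

play_rows([
  [0.768,-0.907,0,0,0,0,0],
  [0.768,-0.907,0,0,0,0,0],
  [0.768,-0.907,0,0,0,0,0],
  [0.768,-0.907,0,0,0,0,0],
  [0.768,-0.907,0,0,0,0,0],
])

```text
time_s: 2.58
tool_pos: [0.4934, 0.3212, 0.2385]
ee_rot: [0.981, 0.196, 0.001, -0.001]
force: [-0.3, 0.2, 0.4]
opening: 0.044
gripper_force: 0.0
```

play_rows([
  [0,0,0.3,0,0,0,0],
  [0,0,0.6,0,0,0,0],
  [0,0,0.6,0,0,0,0],
  [0,0,0.6,0,0,0,0],
  [0,0,0.6,0,0,0,0],
])

```text
time_s: 3.0
tool_pos: [0.4929, 0.3167, 0.1499]
ee_rot: [0.981, 0.194, 0.0, 0.0]
force: [0.3, 0.3, 0.5]
opening: 0.0441
gripper_force: 0.0
```

```bash
cat >> h.py <<'E'
def wrist_cloud(c,s):
    z=c["range_z"]; f=192/np.tan(np.radians(c["fovy"])/2)
    v,u=np.mgrid[:384,:512]; x=u-c["cx"];y=v-c["cy"]; r=np.hypot(x,y)+1e-9; t=np.tan(np.minimum(r/f,1.5))
    P=np.stack([x/r*t*z,y/r*t*z,z,np.ones_like(z)],-1).reshape(-1,4)@np.array(c["mount"]).T
    return (R.from_quat(s["ee_rot"]).apply(P[:,:3])+s["tool_pos"]).reshape(384,512,3)
E
python3 - <<'E'
from h import *
s=sense();c=camera("wrist");print(s["tool_pos"],s["ee_rot"])
P=wrist_cloud(c,s);im=c["image"];hsv=cv2.cvtColor(im,cv2.COLOR_RGB2HSV)
o=(hsv[...,0]<14)&(hsv[...,1]>150)&(hsv[...,2]>100)&(c["range_z"]>0)&(np.hypot(P[...,0]-.492,P[...,1]-.317)<.05)
k=o&(P[...,2]>.066);b=o&(P[...,2]>.036)&(P[...,2]<.047)
for m in(k,b): print(m.sum(),P[m].mean(0),P[m].min(0),P[m].max(0))
cv2.imwrite("pics/w1.png",im[...,::-1])
E
```

```text
[0.49293773 0.31670421 0.14985114] [9.80948684e-01 1.94266917e-01 2.04185406e-04 5.28572996e-05]
207 [0.48953325 0.31704103 0.07192782] [0.48214145 0.30942275 0.06609917] [0.49595797 0.32307268 0.074038  ]
855 [0.49110179 0.32049684 0.04247818] [0.47049497 0.29705969 0.03608812] [0.50876357 0.33589102 0.04698855]
```

View pics/w1.png

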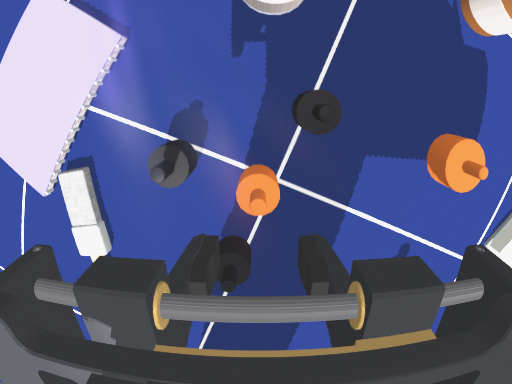

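The wrist view shows the orange target at (258,190), centred between the fingers. The neighbouring black stoppers at (235,258), (172,162) and (316,110) are clear of them. I'll shift 2.5 mm and descend.

play_rows([
  [-0.017,-0.007,0.2,0,0,0,0],
  [-0.017,-0.007,0.4,0,0,0,0],
  [-0.017,-0.007,0.6,0,0,0,0],
  [-0.017,-0.007,0.68,0,0,0,0],
  [-0.017,-0.007,0.68,0,0,0,0],
])

```text
time_s: 3.47
tool_pos: [0.4889, 0.3166, 0.0459]
ee_rot: [0.981, 0.194, -0.001, 0.0]
force: [-0.6, 0.1, -1.4]
opening: 0.044
gripper_force: 0.0
```

play_rows([
  [0,0,0,0,0,0,-1],
  [0,0,0,0,0,0,-1],
  [0,0,0,0,0,0,-1],
  [0,0,0,0,0,0,-1],
  [0,0,0,0,0,0,-1],
])

```text
time_s: 3.88
tool_pos: [0.4903, 0.3176, 0.0481]
ee_rot: [0.981, 0.195, 0.001, -0.0]
force: [0.4, 0.7, 0.4]
opening: 0.0131
gripper_force: 30.3
```

play_rows([
  [0,0,0,0,0,0,-1],
  [0,0,0,0,0,0,-1],
  [0,0,0,0,0,0,-1],
  [0,0,0,0,0,0,-1],
  [0,0,0,0,0,0,-1],
])

```text
time_s: 4.3
tool_pos: [0.4904, 0.3175, 0.0479]
ee_rot: [0.981, 0.195, 0.001, -0.0]
force: [0.7, -0.5, 6.2]
opening: 0.013
gripper_force: 30.0
```

play_rows([
  [0,0,-0.1,0,0,0,-1],
  [0,0,-0.35,0,0,0,-1],
  [0,0,-0.6,0,0,0,-1],
  [0,0,-0.85,0,0,0,-1],
  [0,0,-0.93,0,0,0,-1],
])

```text
time_s: 4.72
tool_pos: [0.4919, 0.3183, 0.1924]
ee_rot: [0.981, 0.195, 0.004, -0.001]
force: [1.4, -0.1, 1.3]
opening: 0.013
gripper_force: 30.0
```

play_rows([
  [-0.05,0.15,0,0,0,0,-1],
  [-0.11,0.32,0,0,0,0,-1],
  [-0.17,0.5,0,0,0,0,-1],
  [-0.24,0.68,0,0,0,0,-1],
  [-0.297,0.857,0,0,0,0,-1],
])

```text
time_s: 5.13
tool_pos: [0.4964, 0.1802, 0.1854]
ee_rot: [0.981, 0.195, -0.001, -0.0]
force: [0.2, 0.4, 0.3]
opening: 0.0128
gripper_force: 30.0
```

play_rows([
  [-0.06,0.17,0,0,0,0,-1],
  [-0.12,0.34,0,0,0,0,-1],
  [-0.18,0.51,0,0,0,0,-1],
  [-0.24,0.68,0,0,0,0,-1],
  [-0.297,0.857,0,0,0,0,-1],
])

```text
time_s: 5.55
tool_pos: [0.5045, 0.0445, 0.1855]
ee_rot: [0.981, 0.195, -0.001, -0.0]
force: [1.1, 0.5, 0.8]
opening: 0.0129
gripper_force: 30.0
```

play_rows([
  [-0.06,0.17,0,0,0,0,-1],
  [-0.12,0.34,0,0,0,0,-1],
  [-0.18,0.51,0,0,0,0,-1],
  [-0.24,0.68,0,0,0,0,-1],
  [-0.297,0.857,0,0,0,0,-1],
])

```text
time_s: 5.97
tool_pos: [0.5125, -0.0912, 0.1854]
ee_rot: [0.981, 0.195, -0.001, -0.0]
force: [-0.3, 0.4, -0.4]
opening: 0.0131
gripper_force: 30.0
```

play_rows([
  [-0.06,0.17,0,0,0,0,-1],
  [-0.12,0.34,0,0,0,0,-1],
  [-0.2,0.6,0,0,0,0,-1],
  [-0.27,0.77,0,0,0,0,-1],
  [-0.297,0.857,0,0,0,0,-1],
])

```text
time_s: 6.38
tool_pos: [0.5205, -0.2292, 0.1855]
ee_rot: [0.981, 0.193, -0.0, 0.0]
force: [0.5, 0.2, -0.6]
opening: 0.0129
gripper_force: 30.0
```

```bash
python3 - <<'E'
from h import *
s=sense();c=camera("wrist");print(s["tool_pos"],s["ee_rot"],s["force"],s["opening"])
P=wrist_cloud(c,s);im=c["image"];cv2.imwrite("pics/w2.png",im[...,::-1])
hsv=cv2.cvtColor(im,cv2.COLOR_RGB2HSV)
o=(hsv[...,0]<14)&(hsv[...,1]>150)&(hsv[...,2]>100)&(c["range_z"]>0)&(np.hypot(P[...,0]-s["tool_pos"][0],P[...,1]-s["tool_pos"][1])<.05)&(P[...,2]>.1)
print("held",o.sum(),P[o].min(0),P[o].max(0))
for n in ("wrist","top","scene"):
    if n!="wrist": c=camera(n);P=cloud(c);im=c["image"]
    G=gauge_fit(P,im);G=G[(G[:,2]<.07)]
    if len(G)>50: print(n,len(G),G[:,2].max(),cv2.minAreaRect(G[:,:2].astype(np.float32)*1000))
cv2.imwrite("pics/s2.png",im[:300,50:350,::-1].repeat(2,0).repeat(2,1))
E
```

```text
[ 0.52047466 -0.22924747  0.18550364] [ 9.81124409e-01  1.93377125e-01 -4.12292780e-04  1.09634520e-04] [ 0.45498627  0.16573712 -0.59889923] 0.012884248835544267
held 1919 [ 0.51260217 -0.24420923  0.14045005] [ 0.53919283 -0.20984713  0.21170854]
wrist 2604 0.06419944331725962 ((520.319580078125, -228.11355590820312), (95.09759521484375, 89.0327377319336), 67.06371307373047)
top 472 0.06448495581705786 ((521.4421997070312, -225.01849365234375), (96.59233093261719, 89.62034606933594), 67.1354751586914)
scene 392 0.06239623468439136 ((522.2027587890625, -226.08502197265625), (99.90872955322266, 88.55751037597656), 67.11553192138672)
```

View pics/w2.png

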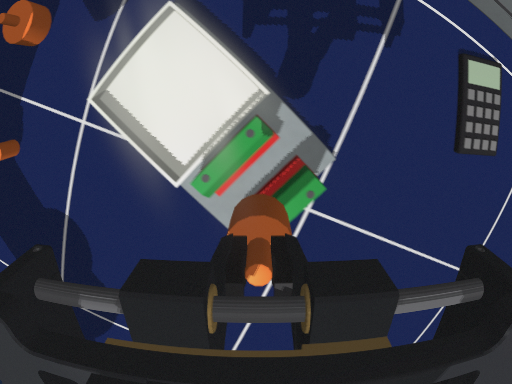

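View pics/s2.png

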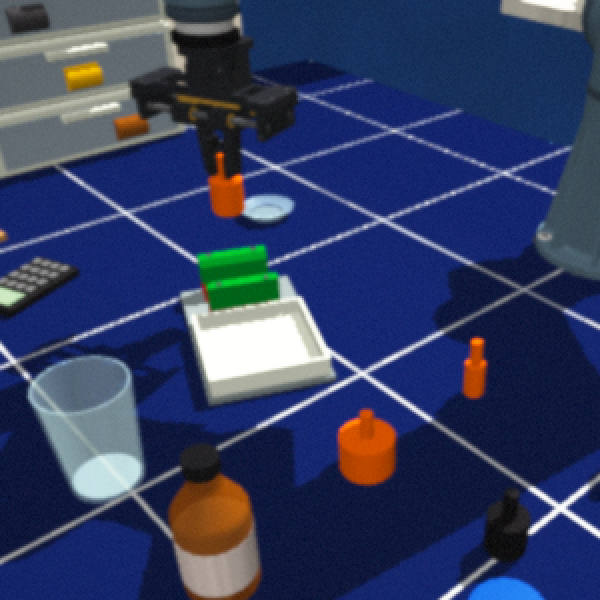

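The wrist view shows the stopper held above the gauge, with the jaws around (260,160). The scene crop shows it hanging upright at (227,190). I'll lower it partway and recheck.

play_rows([
  [0,0,0.15,0,0,0,-1],
  [0,0,0.3,0,0,0,-1],
  [0,0,0.42,0,0,0,-1],
  [0,0,0.42,0,0,0,-1],
  [0,0,0.42,0,0,0,-1],
])

```text
time_s: 6.95
tool_pos: [0.5204, -0.2239, 0.1223]
ee_rot: [0.981, 0.195, -0.001, -0.001]
force: [0.1, -0.7, 0.4]
opening: 0.0131
gripper_force: 30.0
```

```bash
python3 - <<'E'
from h import *
s=sense();c=camera("wrist");print(s["tool_pos"],s["ee_rot"],s["force"],s["opening"])
P=wrist_cloud(c,s);im=c["image"];cv2.imwrite("pics/w3.png",im[...,::-1])
G=gauge_fit(P,im);G=G[(G[:,2]<.07)]
print(len(G),cv2.minAreaRect(G[:,:2].astype(np.float32)*1000))
c=camera("scene");P=cloud(c);hsv=cv2.cvtColor(c["image"],cv2.COLOR_RGB2HSV)
o=(hsv[...,0]<14)&(hsv[...,1]>150)&(hsv[...,2]>100)&(np.hypot(P[...,0]-s["tool_pos"][0],P[...,1]-s["tool_pos"][1])<.06)&(P[...,2]>.05)
B=P[o];B=B[B[:,2]<.11]
# circle fit r=20mm
from scipy.optimize import least_squares
print(len(B),B.min(0),B.max(0),least_squares(lambda p:np.hypot(B[:,0]-p[0],B[:,1]-p[1])-.02,s["tool_pos"][:2],loss="soft_l1",f_scale=.002).x)
E
```

```text
[ 0.52038853 -0.22389435  0.12227812] [ 0.98071347  0.19544388 -0.00101225 -0.00132591] [ 0.12952521 -0.74076966  0.40898806] 0.013091737067025043
4978 ((520.2650146484375, -227.03573608398438), (96.605712890625, 90.37299346923828), 66.9088363647461)
164 [ 0.47939858 -0.25582692  0.05938976] [ 0.54260303 -0.20271389  0.10995106] [ 0.52109823 -0.22587414]
```

View pics/w3.png

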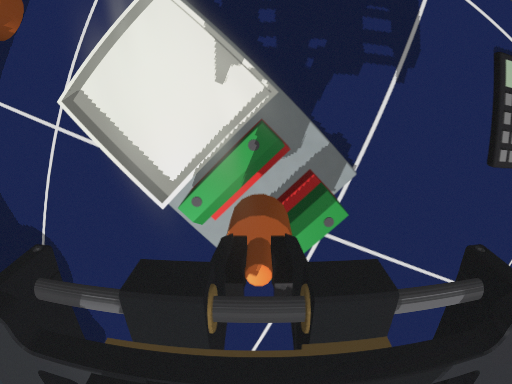

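play_rows([
  [0,0.012,0.06,0,0,0,-1],
  [0,0.012,0.12,0,0,0,-1],
  [0,0.012,0.16,0,0,0,-1],
  [0,0.012,0.2,0,0,0,-1],
  [0,0.012,0.22,0,0,0,-1],
])

```text
time_s: 7.47
tool_pos: [0.5211, -0.2274, 0.0889]
ee_rot: [0.981, 0.195, -0.001, -0.001]
force: [-0.9, 0.1, -0.4]
opening: 0.0128
gripper_force: 30.0
```

play_rows([
  [0,0,0.02,0,0,0,-1],
  [0,0,0.04,0,0,0,-1],
  [0,0,0.06,0,0,0,-1],
  [0,0,0.08,0,0,0,-1],
  [0,0,0.08,0,0,0,-1],
])

```text
time_s: 7.88
tool_pos: [0.5215, -0.2276, 0.0776]
ee_rot: [0.981, 0.195, -0.0, -0.0]
force: [-0.1, -0.2, -0.8]
opening: 0.0131
gripper_force: 30.0
```

play_rows([
  [0,0,0.005,0,0,0,-1],
  [0,0,0.01,0,0,0,-1],
  [0,0,0.014,0,0,0,-1],
  [0,0,0.014,0,0,0,-1],
  [0,0,0.014,0,0,0,-1],
])

```text
time_s: 8.3
tool_pos: [0.5218, -0.2278, 0.0762]
ee_rot: [0.981, 0.195, 0.0, 0.0]
force: [-0.2, -0.4, -0.8]
opening: 0.0132
gripper_force: 30.0
```

play_rows([
  [0,0,0.004,0,0,0,-1],
  [0,0,0.008,0,0,0,-1],
  [0,0,0.012,0,0,0,-1],
  [0,0,0.012,0,0,0,-1],
  [0,0,0.012,0,0,0,-1],
])

```text
time_s: 8.72
tool_pos: [0.5225, -0.2282, 0.0758]
ee_rot: [0.981, 0.195, 0.001, 0.001]
force: [-1.8, 0.9, 9.0]
opening: 0.0129
gripper_force: 30.0
```

```bash
python3 - <<'E'
from h import *
s=sense();print(s["tool_pos"],s["force"])
c=camera("wrist");a=camera("scene")["image"]
m=np.zeros((480,800,3),np.uint8)
m[:384,:512]=c["image"][...,::-1];m[:360,512:800]=cv2.resize(a[60:240,120:264,::-1],(288,360));cv2.imwrite("pics/w4.png",m)
E
```

```text
[ 0.52246488 -0.22824375  0.07578522] [-1.77816267  0.89207621  9.00913779]
```

View pics/w4.png

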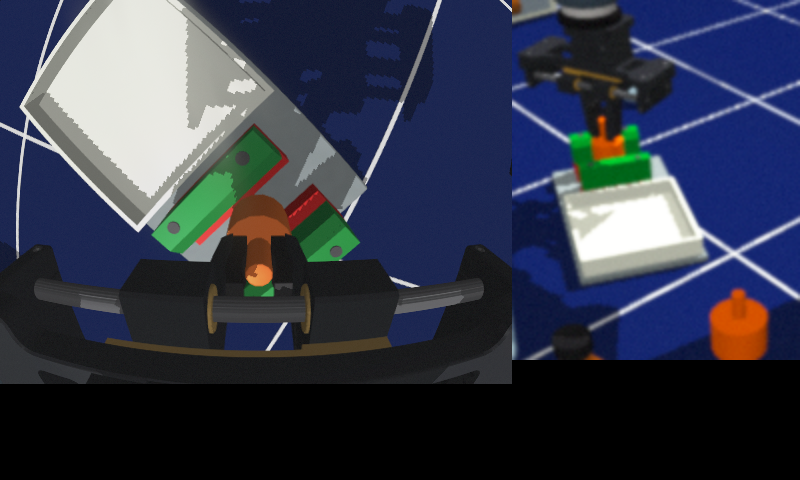

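The wrist view shows the stopper down between the green jaws at (258,230). The scene inset confirms it is seated at (606,150), and a 9 N contact force shows it rests on the red jaws. Next I'll lift it and move to the tray.

play_rows([
  [0,0,-0.1,0,0,0,-1],
  [0,0,-0.25,0,0,0,-1],
  [0,0,-0.4,0,0,0,-1],
  [0,0,-0.53,0,0,0,-1],
  [0,0,-0.53,0,0,0,-1],
])

```text
time_s: 9.23
tool_pos: [0.5241, -0.2293, 0.1583]
ee_rot: [0.981, 0.195, 0.003, 0.003]
force: [0.6, -0.9, 0.5]
opening: 0.013
gripper_force: 30.0
```

play_rows([
  [0.15,-0.15,0,0,0,0,-1],
  [0.3,-0.3,0,0,0,0,-1],
  [0.45,-0.45,0,0,0,0,-1],
  [0.605,-0.61,0,0,0,0,-1],
  [0.605,-0.61,0,0,0,0,-1],
])

```text
time_s: 9.65
tool_pos: [0.5714, -0.1034, 0.1525]
ee_rot: [0.98, 0.197, -0.0, -0.001]
force: [0.7, 0.6, -0.5]
opening: 0.0129
gripper_force: 30.0
```

play_rows([
  [0,0,0.12,0,0,0,-1],
  [0,0,0.25,0,0,0,-1],
  [0,0,0.37,0,0,0,-1],
  [0,0,0.48,0,0,0,-1],
  [0,0,0.48,0,0,0,-1],
])

```text
time_s: 10.07
tool_pos: [0.5674, -0.1077, 0.0771]
ee_rot: [0.981, 0.195, -0.003, -0.002]
force: [-0.2, 0.8, -1.3]
opening: 0.013
gripper_force: 30.0
```

play_rows([
  [0,0,0.02,0,0,0,-1],
  [0,0,0.04,0,0,0,-1],
  [0,0,0.06,0,0,0,-1],
  [0,0,0.08,0,0,0,-1],
  [0,0,0.09,0,0,0,-1],
])

```text
time_s: 10.48
tool_pos: [0.571, -0.1087, 0.0686]
ee_rot: [0.981, 0.195, 0.0, 0.0]
force: [-0.4, -0.0, 0.5]
opening: 0.0131
gripper_force: 30.0
```

play_rows([
  [0,0,0.01,0,0,0,-1],
  [0,0,0.018,0,0,0,-1],
  [0,0,0.018,0,0,0,-1],
  [0,0,0.018,0,0,0,-1],
  [0,0,0.018,0,0,0,-1],
])

```text
time_s: 10.9
tool_pos: [0.5708, -0.1086, 0.0658]
ee_rot: [0.981, 0.195, 0.0, 0.0]
force: [1.5, 0.6, -0.7]
opening: 0.0132
gripper_force: 30.0
```

play_rows([
  [0,0,0.01,0,0,0,-1],
  [0,0,0.02,0,0,0,-1],
  [0,0,0.03,0,0,0,-1],
  [0,0,0.037,0,0,0,-1],
  [0,0,0.037,0,0,0,-1],
])

```text
time_s: 11.32
tool_pos: [0.5708, -0.1086, 0.0601]
ee_rot: [0.981, 0.195, 0.0, 0.0]
force: [0.2, -0.4, 0.6]
opening: 0.0131
gripper_force: 30.0
```

play_rows([
  [0,0,0.003,0,0,0,-1],
  [0,0,0.006,0,0,0,-1],
  [0,0,0.006,0,0,0,-1],
  [0,0,0.006,0,0,0,-1],
  [0,0,0.006,0,0,0,-1],
])

```text
time_s: 11.73
tool_pos: [0.5711, -0.1088, 0.0599]
ee_rot: [0.981, 0.195, 0.0, 0.0]
force: [-2.4, -0.6, 5.4]
opening: 0.0131
gripper_force: 30.0
```

play_rows([
  [0,0,0,0,0,0,0],
  [0,0,0,0,0,0,0],
  [0,0,0,0,0,0,0],
  [0,0,0,0,0,0,0],
  [0,0,0,0,0,0,0],
])

```text
time_s: 12.15
tool_pos: [0.5705, -0.1085, 0.0589]
ee_rot: [0.981, 0.195, -0.0, -0.0]
force: [-0.3, -0.1, 0.2]
opening: 0.0428
gripper_force: 0.0
```

play_rows([
  [0,0,-0.1,0,0,0,0],
  [0,0,-0.25,0,0,0,0],
  [0,0,-0.5,0,0,0,0],
  [0,0,-0.7,0,0,0,0],
  [0,0,-0.8,0,0,0,0],
])

```text
time_s: 12.57
tool_pos: [0.5725, -0.1091, 0.1835]
ee_rot: [0.981, 0.195, 0.002, 0.002]
force: [-0.1, -0.5, 0.5]
opening: 0.0438
gripper_force: 0.0
```

```bash
python3 - <<'E'
from h import *
s=sense();print(s["tool_pos"],s["force"],s["opening"])
c=camera("wrist");a=camera("scene")["image"]
P=wrist_cloud(c,s);hsv=cv2.cvtColor(c["image"],cv2.COLOR_RGB2HSV)
o=(hsv[...,0]<14)&(hsv[...,1]>150)&(hsv[...,2]>100)&(np.hypot(P[...,0]-.571,P[...,1]+.1085)<.05)
k=o&(P[...,2]>.076);print(P[o].min(0),P[o].max(0),P[k].mean(0))
m=np.zeros((480,800,3),np.uint8)
m[:384,:512]=c["image"][...,::-1];m[:360,512:800]=cv2.resize(a[60:240,120:264,::-1],(288,360));cv2.imwrite("pics/w5.png",m)
E
```

```text
[ 0.57248197 -0.10914813  0.18348644] [-0.07360405 -0.49767021  0.47437272] 0.04375052802994798
[ 0.55025475 -0.12871638  0.02018567] [ 0.58896957 -0.09058708  0.08616917] [ 0.57024719 -0.10939549  0.08412682]
```

View pics/w5.png

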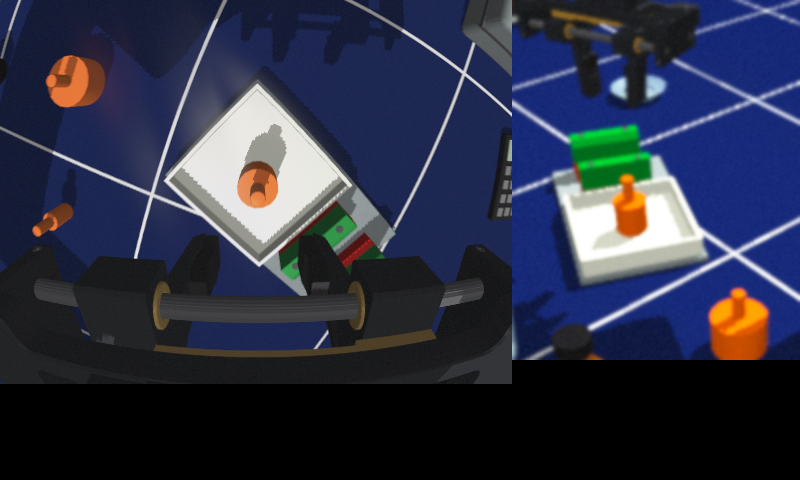

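The stopper stands upright in the middle of the tray (257,185), and the wide and narrow stoppers still stand in place. The gripper is clear of everything.

```bash
python3 -c "
from plant import *
print(close_job())"
```

```text
the job is handed in; nothing more can be done
None
```

I lowered the 40 mm stopper into the gauge until it rested on the red jaws, then stood it upright in the white tray and handed the job in at about 13 s; the other two stoppers weren't touched, and no verdict was returned.

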